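# Set the safety ruler against the glass block for tracing

### The job

Slide the lid of the wooden instrument box fully open, take out the aluminium safety ruler and lay it flat on the paper with one of its long edges flush against the glass block's long face on the side away from the ray box, reaching past both ends of that face, ready for tracing. The block stands where the light ray needs it, so do not push it out of place, and leave the other things on the bench where they are.

Things in the scene. Friction and masses are not known exactly. Their poses are not given: they have to be found in the camera images.
- box: Fixed wooden box 112 x 202 x 40 mm (x, y, z), origin at its underside centre. Lid slides out over its -y end, which looks to the robot's right (+-0.25 rad). Floor 5 mm, long walls 8 mm thick, 40 mm high. Ruler compartment: x -48 to 48, y -65 to 93 mm; at its -y end a 29.5 mm high partition, then a small compartment (rubber, sharpener) and the 29.5 mm high -y end wall.
- lid (a joint): Flat 5 mm thick slide lid in grooves of the box's long walls; underside 30 mm, top 35 mm above the bench. Value in m: 0 shut, 0.17 fully open at its stop; it grows as the lid moves along the box's -y and stays where it is left. Starts shut or up to 40 mm open. Friction about 1.5 N.
- lid_pull (a point): Top centre of the wooden pull strip on the lid: 60 mm long along box x, 12 mm thick along the sliding direction (box y), 16 mm high above the lid; its top is 51 mm above the bench. With the lid shut it is at box x = 0, y = -83 mm.
- ruler: Loose aluminium safety ruler, 75 to 125 g: flat strip 150 mm long (x), 60 mm wide (y), 4 mm thick, with an upright ridge along its whole centre line, 10 mm thick (y) and 14 mm high (18 mm in all). Both long edges are straight and alike. Origin at its underside centre. Starts ridge up on the box floor under the lid, its length along the box's y.
- ruler_end_a (a point): Point on the underside centre line of the ruler, at ruler x = +57 mm, y = 0.
- ruler_end_b (a point): Point on the underside centre line of the ruler, at ruler x = -57 mm, y = 0.
- block: Loose clear glass block, 0.31 to 0.42 kg, flat on the paper: 114 mm long (x), 64 mm wide (y), 20 mm high. Origin at its underside centre; long faces at y = +32 and -32 mm. The +y face is the one away from the ray box, towards the robot's left (+-0.45 rad). It slides if pushed with more than about 2 N.
- sheet: White A3 paper sheet, 297 mm (x) by 420 mm (y), taped flat on the bench at height 0 (thickness negligible), fixed; origin at its centre. Its y axis points to the robot's left, give or take 0.15 rad.
- ray_box: Bystander: dark grey lamp box with a slit in its front, 74 x 180 x 80 mm (x, y, z), origin at the centre of its underside, its slit end (+y) towards the block; it stands on the robot's right of the block.
- prism: Bystander: clear triangular prism, sides 60 mm, 20 mm high, lying flat on the sheet beside the ray box, origin at its underside centre.
- half_round: Bystander: clear half-round block, 90 mm across and 45 mm deep, 20 mm high, lying flat on the sheet beside the ray box, origin at its underside centre.
- pen: Bystander: red felt pen, 145 mm long, 12 mm thick, lying at the sheet's near left corner, origin on its underside near its middle.
- cup: Bystander: clear plastic cup, 72 mm across, 95 mm high, at the far side of the bench, origin at its underside centre.
- tub: Bystander: plastic food tub with a teal lid, 108 x 148 x 60 mm, at the far side of the bench, origin at its underside centre.
- calculator: Bystander: dark pocket calculator, 150 x 78 x 16 mm, lying on the bench beyond the box, origin at its underside centre.
Mind the look-alikes: they are no part of the job. What is shaped like the ruler but yellow is not meant.

How it is judged:
On the way:
1. the lid of the box is slid fully open (at least 155 mm of its 170 mm) (value of joint lid above 0.155 m), for 0.2 s.
At the end, for the whole second after the job is handed in: Ruler flat, ridge up, at rest on the paper, one long edge against the block's +y face (away from the ray box), gap at most 2 mm at both ends of the face, and covering the whole face (middles within 18 mm lengthwise); block flat, at rest, within 8 mm of its start (y of ruler_end_a in the frame of block between 0.0598 and 0.064 m and y of ruler_end_b in the frame of block between 0.0598 and 0.064 m and x of ruler in the frame of block between -0.018 and 0.018 m and angle between each of ruler, block's own z axis and vertical below 0.03 rad and height (world z) of ruler below 0.003 m and distance of block from where it was at the start of the episode below 0.008 m and linear speed of each of ruler, block below 0.01 m/s); the robot touches nothing.
It fails at once if the glass block is pushed more than 8 mm out of place (distance of block from where it was at the start of the episode above 0.008 m).
It fails at once if a bystander is moved more than 30 mm (distance of any of ray_box, prism, half_round, pen, cup, tub, calculator from where it was at the start of the episode above 0.03 m).
It also fails if it takes over 58 s, if anything falls off the work surface, if the arm or the gripper's body presses on something with over 40 N, if the wrist force passes 120 N, or if a joint passes its speed limit or range.

### The arm

A 6-joint arm with a two-finger parallel gripper is mounted at the origin on the work surface. World frame = base frame: x ahead of the robot, y to its left, z up, the work surface at z = 0. Lengths are in m, angles in rad, forces in N, time in s.
With the tool pointing down it reaches from about 0.35 to 0.85 m from the base axis. Payload 8.1 kg.
Tool frame: the origin (TCP) lies between the finger pads; the fingertips stand 11 mm ahead of it and the grasp point (between the pads) lies 8 mm behind it (robot.tips_ahead is the distance from the TCP to the fingertips, in m); z points along the fingers, y is the line along which they close (so a half turn about z gives the same grasp; the last joint's range is limited). The gripper opens to 93 mm and grips with 3 to 60 N. Pads are 15 mm wide; open, the fingers measure 128 mm over their backs; the gripper's body (75 mm by 188 mm) begins 65 mm behind the grasp point.
Start: joints at [1.053, 0.13, 1.488, -0, 1.523, -0.085], TCP at [0.252, 0.545, 0.23] pointing down, gripper open.
Joint ranges: [-2.96, 2.96], [-0.89, 2.26], [0.02, 2.5], [-1.34, 4.48], [0, 2.73], [-2.66, 2.66]. Speed limits (rad/s): [2.39, 2.39, 2.79, 3.14, 3.14, 3.14].

### API

Orientations are given as a rotation vector (axis times angle).
In Python, from plant import robot gives the robot as it stands. The module is installed in compiled form; this text tells all that it offers.
- The arm moves only by the tool move_arm, never from a script. Its argument "deltas" is one flat list of numbers, 7 for each row, row after row: the shift along the tool's x, y, z in m, then the turn, a rotation vector about the tool's x, y, z in rad, then the opening, from 0 (shut) to 1 (fully open). A call has 1 to 12 rows; each row is the pose to reach, as a shift and turn from the pose commanded when the call began, along the tool's axes at that moment; what a row does not reach only later rows make up. A row lasts 1/8 s, in which the tool goes at most 62.5 mm and 10.7 degrees, less where a joint would pass 70% of its speed; a pose out of reach is approached as far as the arm can. A call with a gripper value outside its range is refused whole. The fingers move at their own pace and stop on an object; "squeeze" is the grip in N (left out, the last holds). Time passes only in rows, so rows that repeat a pose let the fingers close. It gives the time, the measured TCP pose, the force, the opening and the grip force at its end, in the units of the state.
- robot.read_state(): the state, without advancing time (a new reading comes with each control period).
- robot.read_camera(name): name is "side" or "top"; returns (picture, depth): 400x640x3 uint8, red, green, blue; 400x640 float32, m along the optical axis (not along the pixel's ray), 0 where there is no reading.
- robot.camera_model(name): a dict with "K" (3x3 intrinsics, pixels), "R" (3x3) and "t" (3): a world point X has camera coordinates R X + t. Camera axes: x right, y down, z forward; pixel columns grow to the right and rows downward; lengths in m; the calibration is good to about 2 mm. A picture is of the moment at which its call begins. camera_model takes no time and is no camera call.
- robot.close_job(): hands the job in; it is judged then, once.
Trained networks look in the newest picture that a camera, given by its name, has taken for a name from the list of things; names that differ only in an ending like _2 or _b are one class to them, and where a whole thing is asked for, a point or a joint stands for the part that bears it (a point fixed in the world has none). Each returns a list of dicts, best first, with "confidence" (0 to 1); they miss things now and then, are a little off and sometimes report something else, mostly with a low value. They report only what shows in the picture. A call takes as long as a camera call. They do not tell look-alikes from the thing itself.
- robot.recognise(camera, label): "uv" ([column, row] in pixels, amid what is visible of it).
The state is a dict: "t": time; "q": joint angles; "dq": joint speeds; "joint_torque": joint torques, N m; "tool_pos": TCP position; "orientation": TCP orientation; "force": force on the tool from outside, world axes, zero at the start; "wrist_torque": the same for the moment, N m; "opening": finger opening in m; "gripper_force": force on a finger pad.
Only numpy, scipy, OpenCV 4.12 (cv2) and the standard library are available. Lean on these libraries where they do the work, as an engineer would, in place of code of your own. Each camera call takes 0.05 s, during which the arm holds its last target. There are 200 camera calls.

## Working session

There is one attempt and no reset: what is moved stays moved. The work goes in short steps, Python scripts to look and compute and a tool call to move; the robot and the scene stay as the last step left them, time stands still between calls to the robot, and variables do not carry over. Pictures are saved under pics/ and viewed, at most 10 in all, crops included, and the job is handed in when it is done.

Besides the shell and the picture viewer there is one more tool, called after ">>>" as a command line: name --argument value ..., lists and objects as JSON in quotes. move_arm: Moves the arm, as the interface text tells. Its arguments: {"type":"object","properties":{"deltas":{"type":"array","items":{"type":"number"}},"squeeze":{"type":"number"}},"required":["deltas"]}

```bash
mkdir -p pics; ls; cat > h.py <<'E'
import numpy as np, cv2
from plant import robot
from scipy.spatial.transform import Rotation as Ro
def cloud(cam):
    im,d=robot.read_camera(cam); m=robot.camera_model(cam); K,R,t=[np.array(m[k]) for k in('K','R','t')]
    v,u=np.mgrid[:400,:640]; c=np.stack([(u-K[0,2])/K[0,0]*d,(v-K[1,2])/K[1,1]*d,d],-1)
    P=(c-t.reshape(3))@R
    P[d==0]=np.nan
    return im,d,P
def onplane(cam,uv,z):
    m=robot.camera_model(cam); K,R,t=[np.array(m[k]) for k in('K','R','t')]
    r=R.T@np.linalg.inv(K)@np.array([uv[0],uv[1],1.]); c=-R.T@t.reshape(3)
    return c+r*(z-c[2])/r[2]
def proj(cam,X):
    m=robot.camera_model(cam); K,R,t=[np.array(m[k]) for k in('K','R','t')]
    p=(np.atleast_2d(X)@R.T+t.reshape(3))@K.T; return p[:,:2]/p[:,2:]
E
python3 - <<'E'
from h import *
for c in('top','side'):
    im,d,P=cloud(c); cv2.imwrite(f'pics/{c}0.png',im[:,:,::-1]); np.savez(f'{c}0.npz',im=im,P=P)
    m=robot.camera_model(c); print(c,np.round(-np.array(m['R']).T@np.array(m['t']).reshape(3),3), np.round(m['K'],0).tolist())
    for l in('box','lid_pull','block','ruler','sheet','ray_box'):
        print(l,[(np.round(r['uv']).tolist(),round(r['confidence'],2),np.round(P[int(r['uv'][1]),int(r['uv'][0])],3).tolist()) for r in robot.recognise(c,l)[:3]])
s=robot.read_state(); print(s['t'],s['tool_pos'],Ro.from_rotvec(s['orientation']).as_matrix().round(3).tolist(),robot.tips_ahead)
E
```

```text
pics
top [ 0.462 -0.015  1.216] [[477.0, 0.0, 315.0], [0.0, 477.0, 204.0], [0.0, 0.0, 1.0]]
box [([203.0, 234.0], 0.57, [0.483, 0.273, 0.039]), ([335.0, 258.0], 0.37, [0.424, -0.053, 0.011])]
lid_pull [([209.0, 235.0], 0.56, [0.481, 0.259, 0.035])]
block [([406.0, 194.0], 0.95, [0.583, -0.232, 0.022])]
ruler [([210.0, 309.0], 0.71, [0.298, 0.261, 0.02])]
sheet [([386.0, 212.0], 0.7, [0.537, -0.184, 0.005])]
ray_box [([489.0, 198.0], 0.93, [0.567, -0.425, 0.063])]
side [-0.052 -0.601  0.907] [[416.0, 0.0, 319.0], [0.0, 416.0, 210.0], [0.0, 0.0, 1.0]]
box [([245.0, 180.0], 0.57, [0.487, 0.281, 0.038])]
lid_pull [([251.0, 184.0], 0.55, [0.491, 0.251, 0.037]), ([395.0, 184.0], 0.32, [0.756, -0.103, 0.083])]
block [([392.0, 261.0], 0.73, [0.567, -0.248, 0.022])]
ruler [([201.0, 223.0], 0.76, [0.298, 0.256, 0.006]), ([453.0, 302.0], 0.44, [0.534, -0.441, 0.067])]
sheet [([369.0, 266.0], 0.9, [0.525, -0.206, 0.002]), ([404.0, 323.0], 0.21, [0.437, -0.381, 0.021])]
ray_box [([455.0, 302.0], 0.91, [0.54, -0.446, 0.066])]
0.7 [0.25162721 0.54472266 0.22970874] [[-0.908, 0.419, 0.0], [0.419, 0.908, 0.0], [0.0, 0.0, -1.0]] 0.011
```

View pics/top0.png

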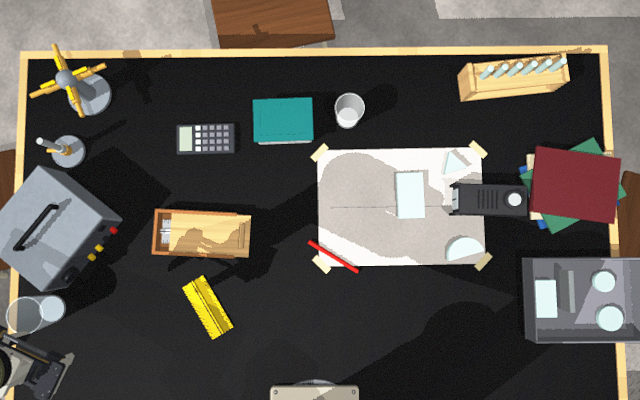

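View pics/side0.png

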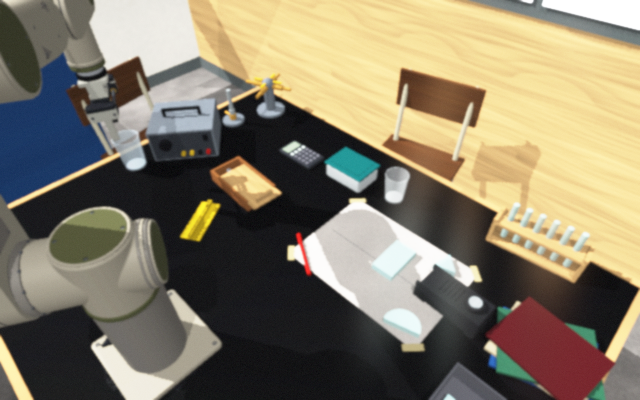

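Top: the box is at (203,234), with the lid partly open and the end of the ruler showing at (166,232). The block is at (410,194) and the ray box at (489,198). The yellow look-alike at (210,309) lies on the bench. Side confirms this layout. Candidates for "ruler": the yellow strip at (210,309), which has the wrong colour, and the grey aluminium one inside the box at (166,232), which fits. I'll confirm with one enlarged crop.

```bash
python3 - <<'E'
from h import *
z=np.load('top0.npz'); im,P=z['im'],z['P']
a=cv2.resize(im[195:270,140:265],None,fx=6,fy=6,interpolation=cv2.INTER_CUBIC)[:300]
a=cv2.resize(im[200:265,145:260],(690,390),interpolation=cv2.INTER_CUBIC)
cv2.imwrite('pics/boxcrop.png',a[:,:,::-1])
hsv=cv2.cvtColor(im,cv2.COLOR_RGB2HSV)
def rect(mask,zp,name):
    mask=cv2.morphologyEx(mask.astype(np.uint8),cv2.MORPH_OPEN,np.ones((3,3)))
    n,l,s,c=cv2.connectedComponentsWithStats(mask); k=1+s[1:,4].argmax()
    v,u=np.nonzero(l==k)
    w=np.array([onplane('top',(x,y),zp)[:2] for x,y in zip(u,v)],np.float32)
    r=cv2.minAreaRect(w*1000); print(name,s[k],r, 'zmed',np.nanmedian(P[v,u,2]))
    c=np.cov(((w-w.mean(0))*1000).T); e,V=np.linalg.eigh(c); print('  moments',w.mean(0),np.sqrt(12*e),V[:,1])
sub=np.zeros((400,640),bool); sub[195:270,140:265]=1
rect(sub&(P[...,2]>0.024)&(hsv[...,1]>60),0.04,'box')
sub[:]=0; sub[160:230,385:435]=1
print(hsv[190,405],hsv[190,380],hsv[210,432])
rect(sub&(P[...,2]>0.012),0.02,'block depth')
rect(sub&(hsv[...,1]>18)&(hsv[...,0]>80)&(hsv[...,0]<115),0.02,'block col')
b=cv2.resize(im[140:275,305:505],(800,540),interpolation=cv2.INTER_CUBIC)
cv2.imwrite('pics/blkcrop.png',b[:,:,::-1])
E
```

```text
Traceback (most recent call last):
  File "h.py", line 11, in onplane
    m=robot.camera_model(cam); K,R,t=[np.array(m[k]) for k in('K','R','t')]
ValueError: time passes only in moves, steps and waits
```

View pics/boxcrop.png

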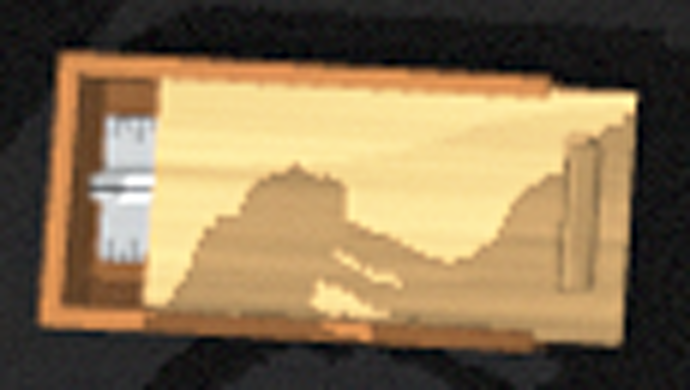

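The crop shows the silver-grey ruler with its ridge and tick marks in the box at about (166,232), so that is the one meant. The pull strip is at about (241,235). The box wall-top corners are at about (155,209), (151,255), (237,212) and (234,258).

```bash
cat > h.py <<'E'
import numpy as np, cv2
from functools import lru_cache
from plant import robot
from scipy.spatial.transform import Rotation as Ro
@lru_cache
def cm(cam):
    m=robot.camera_model(cam); return [np.array(m[k]).reshape(s) for k,s in(('K',(3,3)),('R',(3,3)),('t',3))]
def cloud(cam):
    im,d=robot.read_camera(cam); K,R,t=cm(cam)
    v,u=np.mgrid[:400,:640]; c=np.stack([(u-K[0,2])/K[0,0]*d,(v-K[1,2])/K[1,1]*d,d],-1)
    P=(c-t)@R; P[d==0]=np.nan
    return im,d,P
def onplane(cam,uv,z):
    K,R,t=cm(cam); uv=np.atleast_2d(uv)
    r=np.c_[uv,np.ones(len(uv))]@np.linalg.inv(K).T@R; c=-R.T@t
    return c+r*((z-c[2])/r[:,2])[:,None]
def proj(cam,X):
    K,R,t=cm(cam); p=(np.atleast_2d(X)@R.T+t)@K.T; return p[:,:2]/p[:,2:]
def rect(cam,mask,zp,name):
    mask=cv2.morphologyEx(mask.astype(np.uint8),cv2.MORPH_OPEN,np.ones((3,3)))
    n,l,s,c=cv2.connectedComponentsWithStats(mask); k=1+s[1:,4].argmax()
    v,u=np.nonzero(l==k); w=onplane(cam,np.c_[u,v],zp)[:,:2]
    print(name,s[k],cv2.minAreaRect((w*1000).astype(np.float32)))
    e,V=np.linalg.eigh(np.cov(((w-w.mean(0))*1000).T)); print('  moments',w.mean(0).round(4),np.sqrt(12*e).round(1),V[:,1].round(3))
E
python3 - <<'E'
from h import *
z=np.load('top0.npz'); im,P=z['im'],z['P']
hsv=cv2.cvtColor(im,cv2.COLOR_RGB2HSV)
sub=np.zeros((400,640),bool); sub[195:270,140:265]=1
q=np.array([[154.7,208.7],[151.3,254.7],[236.7,212.5],[234.2,258.3]])-.5
C=onplane('top',q,0.04)[:,:2]; print('corners',C.round(4).tolist(),C.mean(0))
print('yaxis',C[:2].mean(0)-C[2:].mean(0),'x?',C[[0,2]].mean(0)-C[[1,3]].mean(0))
print('pull',onplane('top',[240.8,235],0.051))
sub[:]=0; sub[160:230,385:435]=1
print(hsv[190,405],hsv[190,380],hsv[210,432],P[190,405,2],P[190,380,2])
rect('top',sub&(P[...,2]>0.014),0.02,'block depth')
rect('top',sub&(hsv[...,1]>15)&(hsv[...,0]>80)&(hsv[...,0]<115),0.02,'block col')
b=cv2.resize(im[150:240,380:480],(800,600),interpolation=cv2.INTER_CUBIC) if 0 else cv2.resize(im[165:225,385:465],(800,600),interpolation=cv2.INTER_CUBIC)
cv2.imwrite('pics/blkcrop.png',b[:,:,::-1])
E
```

```text
corners [[0.548, 0.3949], [0.4346, 0.401], [0.5371, 0.1912], [0.4245, 0.1967]] [0.48605808 0.29595335]
yaxis [0.01051433 0.20401963] x? [ 0.11301748 -0.00576696]
pull [[0.48007087 0.17769698 0.051     ]]
[ 88  12 252] [ 15  18 204] [ 18  16 204] 0.020142275178413892 0.00026279427352452004
block depth [ 397  173   28   46 1165] ((577.684814453125, -244.16622924804688), (114.21414947509766, 65.04561614990234), 1.8317285776138306)
  moments [ 0.5774 -0.244 ] [ 65.  114.6] [-1.    -0.028]Traceback (most recent call last):
  File "<stdin>", line 12, in <module>
  File "h.py", line 21, in rect
    n,l,s,c=cv2.connectedComponentsWithStats(mask); k=1+s[1:,4].argmax()
                                                        ~~~~~~~~~~~~~~^^
ValueError: attempt to get argmax of an empty sequence
```

Measured from the top picture:

| Item | Position | Yaw | Note |
|---|---|---|---|
| Box | centre (0.486, 0.296) | about -0.05 | lid about 35 mm open |
| Pull strip | (0.480, 0.178) | – | – |
| Block | centre (0.5775, -0.244) | about +0.03 | – |

Now I'll move above the pull strip.

>>> move_arm --deltas '[-0.05,-0.033,0,0,0,-0.05,0.5,-0.1,-0.066,0,0,0,-0.1,0.5,-0.15,-0.099,0,0,0,-0.16,0.5,-0.2,-0.132,0,0,0,-0.21,0.5,-0.25,-0.165,0,0,0,-0.27,0.5,-0.3,-0.198,0.02,0,0,-0.32,0.5,-0.361,-0.2375,0.04,0,0,-0.381,0.5,-0.361,-0.2375,0.08,0,0,-0.381,0.5,-0.361,-0.2375,0.12,0,0,-0.381,0.5,-0.361,-0.2375,0.13,0,0,-0.381,0.5,-0.361,-0.2375,0.13,0,0,-0.381,0.5]' --squeeze 25

```text
t: 2.08
tool_pos: [0.4796, 0.1779, 0.0999]
orientation: [-0.081, -3.14, 0.0]
force: [1.2, 0.3, 0.8]
opening: 0.0466
gripper_force: 0.0
```

```bash
python3 - <<'E'
from h import *
s=robot.read_state(); print(s['t'],s['tool_pos'],Ro.from_rotvec(s['orientation']).as_matrix().round(4).tolist(),s['force'],s['opening'])
im,d,P=cloud('side')
cv2.imwrite('pics/pull.png',cv2.resize(im[110:230,170:330],(800,600),interpolation=cv2.INTER_CUBIC)[:,:,::-1])
E
```

```text
2.075 [0.47957926 0.17789233 0.09990036] [[-0.9987, 0.0514, -0.0006], [0.0514, 0.9987, -0.0001], [0.0006, -0.0002, -1.0]] [1.19446003 0.26883955 0.83837262] 0.04657952924812272
```

>>> move_arm --deltas '[0,0,0.025,0,0,0,0.5,0,0,0.051,0,0,0,0.5,0,0,0.051,0,0,0,0.5,0,0,0.051,0,0,0,0,0,0,0.051,0,0,0,0,0,0,0.051,0,0,0,0,0,0,0.051,0,0,0,0,0,0,0.051,0,0,0,0]' --squeeze 25

```text
t: 3.12
tool_pos: [0.4802, 0.1776, 0.0492]
orientation: [0.082, 3.14, 0.0]
force: [-0.1, -0.2, 4.1]
opening: 0.0113
gripper_force: 25.0
```

>>> move_arm --deltas '[0,-0.012,0,0,0,0,0,0,-0.03,0,0,0,0,0,0,-0.05,0,0,0,0,0,0,-0.07,0,0,0,0,0,0,-0.09,0,0,0,0,0,0,-0.11,0,0,0,0,0,0,-0.122,0,0,0,0,0,0,-0.13,0,0,0,0,0,0,-0.134,0,0,0,0,0,0,-0.134,0,0,0,0,0]'

```text
t: 4.38
tool_pos: [0.4722, 0.0424, 0.0491]
orientation: [-0.083, -3.14, 0.001]
force: [-5.9, -1.4, 10.4]
opening: 0.0116
gripper_force: 25.0
```

>>> move_arm --deltas '[0,-0.003,0,0,0,0,0,0,-0.003,0,0,0,0,0]'

```text
t: 4.62
tool_pos: [0.4722, 0.0415, 0.0491]
orientation: [-0.082, -3.14, -0.004]
force: [-4.5, 8.6, 9.6]
opening: 0.0116
gripper_force: 25.0
```

The force along +y has risen, so the lid is at its stop. I'll release, rise and look.

>>> move_arm --deltas '[0,0.003,0,0,0,0,0.3,0,0.003,0,0,0,0,0.4,0,0.003,0,0,0,0,0.4,0,0.003,-0.05,0,0,0,0.4,0,0.003,-0.1,0,0,0,0.4,0,0.003,-0.12,0,0,0,0.4]'

```text
t: 5.38
tool_pos: [0.4744, 0.0435, 0.1721]
orientation: [0.081, 3.136, -0.0]
force: [1.3, 0.2, -1.3]
opening: 0.0374
gripper_force: 0.0
```

```bash
python3 - <<'E'
from h import *
s=robot.read_state(); print(s['t'],s['tool_pos'],Ro.from_rotvec(s['orientation']).as_matrix().round(4).tolist(),s['force'],s['opening'])
im,d,P=cloud('top'); np.savez('top1.npz',im=im,P=P)
print([(r['uv'],r['confidence'],P[int(r['uv'][1]),int(r['uv'][0])]) for r in robot.recognise('top','ruler')])
cv2.imwrite('pics/open.png',cv2.resize(im[195:275,145:305],(800,400),interpolation=cv2.INTER_CUBIC)[:,:,::-1])
E
```

```text
5.375 [0.47438498 0.04354125 0.17209794] [[-0.9986, 0.0519, 0.0047], [0.0519, 0.9987, -0.0003], [-0.0047, -0.0001, -1.0]] [ 1.25976563  0.21032499 -1.33482837] 0.03744548347191734
[([195.4, 233.6], 0.62, array([0.48632066, 0.29752587, 0.02154577])), ([207.3, 304.1], 0.61, array([0.30909879, 0.26816789, 0.00978989]))]
```

View pics/open.png

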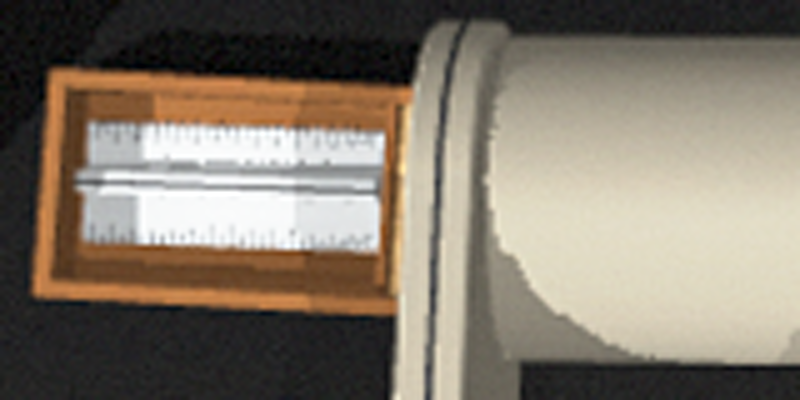

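The lid is open. The ruler shows whole: strip corners at crop (85,122), (80,243), (387,130), (378,252), i.e. full-picture centre about (191.5,232.4).

```bash
python3 - <<'E'
from h import *
z=np.load('top1.npz'); im,P=z['im'],z['P']; hsv=cv2.cvtColor(im,cv2.COLOR_RGB2HSV)
q=np.array([[85,122],[80,243],[387,130],[378,252]])/5+[145,195]-.5
C=onplane('top',q,0.009)[:,:2]; print(C.round(4).tolist(),C.mean(0),C[:2].mean(0)-C[2:].mean(0),C[[0,2]].mean(0)-C[[1,3]].mean(0))
q=np.array([[78,179],[380,185]])/5+[145,195]-.5
print('ridge',onplane('top',q,0.023))
sub=np.zeros((400,640),bool); sub[212:250,155:226]=1
rect('top',sub&(hsv[...,1]<60)&(hsv[...,2]>120)&(P[...,2]<0.03),0.009,'strip')
E
```

```text
[[0.5229, 0.3866], [0.4617, 0.3879], [0.5178, 0.2328], [0.4561, 0.2369]] [0.48962055 0.3110535 ] [0.00534723 0.15240132] [ 0.06144019 -0.00269599]
ridge [[0.49364625 0.38488601 0.023     ]
 [0.48959964 0.23324089 0.023     ]]
strip [ 162  220   60   25 1414] ((489.2351989746094, 310.2441711425781), (150.42201232910156, 60.69068145751953), 89.5926742553711)
  moments [0.4896 0.3102] [ 61.1 149.7] [0.036 0.999]
```

>>> move_arm --deltas '[0,0.03,0,0,0,0.17,0.35,0,0.06,0,0,0,0.34,0.35,0,0.09,0,0,0,0.51,0.35,0,0.12,0,0,0,0.68,0.35,0,0.15,0,0,0,0.85,0.35,0,0.18,0,0,0,1.02,0.35,0,0.21,0,0,0,1.19,0.35,-0.001,0.24,0,0,0,1.36,0.35,-0.002,0.2675,0,0,0,1.53,0.35,-0.002,0.2675,0.04,0,0,1.555,0.35,-0.002,0.2675,0.08,0,0,1.555,0.35,-0.002,0.2675,0.08,0,0,1.555,0.35]'

```text
t: 6.98
tool_pos: [0.4847, 0.3088, 0.0829]
orientation: [-2.259, -2.179, 0.016]
force: [0.1, -0.1, 0.1]
opening: 0.0327
gripper_force: 0.0
```

```bash
python3 - <<'E'
from h import *
s=robot.read_state(); print(s['t'],s['tool_pos'],Ro.from_rotvec(s['orientation']).as_matrix().round(4).tolist(),s['force'],s['opening'])
E
```

```text
6.975 [0.48474291 0.30876683 0.08288813] [[0.0358, 0.9993, -0.0091], [0.9993, -0.0358, -0.0049], [-0.0052, -0.0089, -0.9999]] [ 0.0917477  -0.11457445  0.07514376] 0.03268068124632393
```

>>> move_arm --deltas '[0.002,0.005,0,-0.009,0.005,0,0.35,0.002,0.005,0,-0.009,0.005,0,0.35,0.002,0.005,0,-0.009,0.005,0,0.35]'

```text
t: 7.35
tool_pos: [0.4948, 0.3131, 0.0904]
orientation: [2.258, 2.178, 0.02]
force: [-0.5, -0.3, 0.2]
opening: 0.0326
gripper_force: 0.0
```

```bash
python3 - <<'E'
from h import *
s=robot.read_state(); print(s['t'],s['tool_pos'],Ro.from_rotvec(s['orientation']).as_matrix().round(4).tolist(),s['force'],s['opening'])
E
```

```text
7.35 [0.49479302 0.31312482 0.0903821 ] [[0.0361, 0.9993, 0.0116], [0.9993, -0.0362, 0.0059], [0.0063, 0.0114, -0.9999]] [-0.47924878 -0.27983304  0.16323386] 0.03257755912801004
```

>>> move_arm --deltas '[-0.002,-0.005,0,0.009,-0.005,0,0.35,-0.002,-0.005,0,0.009,-0.005,0,0.35,-0.002,-0.005,0,0.009,-0.005,0,0.35,-0.002,-0.005,0,0.009,-0.005,0,0.35]'

```text
t: 7.85
tool_pos: [0.4886, 0.3109, 0.0885]
orientation: [2.261, 2.181, -0.0]
force: [0.5, -0.0, -0.6]
opening: 0.0326
gripper_force: 0.0
```

```bash
python3 - <<'E'
from h import *
s=robot.read_state(); print(s['t'],s['tool_pos'],Ro.from_rotvec(s['orientation']).as_matrix().round(4).tolist(),s['force'],s['opening'])
E
```

```text
7.85 [0.48862123 0.31090519 0.08854835] [[0.036, 0.9994, -0.0], [0.9994, -0.036, -0.0], [-0.0, -0.0, -1.0]] [ 0.53471167 -0.04299718 -0.60178067] 0.032584128874961496
```

>>> move_arm --deltas '[0,0.001,0.02,0,0,0,0.35,0,0.001,0.04,0,0,0,0.35,0,0.001,0.055,0,0,0,0.35,0,0.001,0.06,0,0,0,0.35,0,0.001,0.06,0,0,0,0.35,0,0.001,0.06,0,0,0,0.35]'

```text
t: 8.6
tool_pos: [0.4903, 0.3112, 0.0294]
orientation: [2.261, 2.181, 0.002]
force: [0.8, 0.4, -0.1]
opening: 0.0324
gripper_force: 0.0
```

>>> move_arm --deltas '[0,0,0.006,0,0,0,0.35,0,0,0.006,0,0,0,0.35,0,0,0.006,0,0,0,0,0,0,0.006,0,0,0,0,0,0,0.006,0,0,0,0,0,0,0.006,0,0,0,0]' --squeeze 35

```text
t: 9.35
tool_pos: [0.4897, 0.3109, 0.0227]
orientation: [2.261, 2.181, 0.0]
force: [-0.4, 0.0, 1.5]
opening: 0.0093
gripper_force: 35.0
```

```bash
python3 - <<'E'
from h import *
s=robot.read_state(); print(s['t'],s['tool_pos'],Ro.from_rotvec(s['orientation']).as_matrix().round(4).tolist(),s['force'],s['opening'],s['gripper_force'])
E
```

```text
9.35 [0.4897365  0.31091153 0.02271912] [[0.036, 0.9994, 0.0002], [0.9994, -0.036, 0.0001], [0.0001, 0.0002, -1.0]] [-0.40519721  0.03103114  1.46497255] 0.009278065506575752 34.99803185462952
```

>>> move_arm --deltas '[0,0,-0.01,0,0,0,0,0,0,-0.03,0,0,0,0,0,0,-0.06,0,0,0,0,0,0,-0.09,0,0,0,0,0,0,-0.12,0,0,0,0,0,0,-0.12,0,0,0,0,0,0,-0.12,0,0,0,0]'

```text
t: 10.22
tool_pos: [0.4895, 0.3108, 0.1425]
orientation: [2.261, 2.181, 0.0]
force: [-0.4, -0.5, -0.2]
opening: 0.0093
gripper_force: 35.0
```

>>> move_arm --deltas '[-0.03,0.007,0,0,0,0.12,0,-0.078,0.017,0,0,0,0.26,0,-0.126,0.027,0,0,0,0.4,0,-0.174,0.037,0,0,0,0.55,0,-0.222,0.048,0,0,0,0.7,0,-0.27,0.058,0,0,0,0.85,0,-0.318,0.068,0,0,0,1.0,0,-0.366,0.078,0,0,0,1.15,0,-0.414,0.089,0,0,0,1.3,0,-0.455,0.097,0,0,0,1.42,0,-0.475,0.102,0,0,0,1.48,0,-0.4815,0.103,0,0,0,1.505,0]'

```text
t: 11.72
tool_pos: [0.5747, -0.1744, 0.1414]
orientation: [-3.14, -0.044, 0.003]
force: [0.1, 0.6, -0.4]
opening: 0.0098
gripper_force: 35.0
```

>>> move_arm --deltas '[0,0,0.03,0,0,0,0,0,0,0.05,0,0,0,0,0,0,0.05,0,0,0,0,0,0,0.05,0,0,0,0]'

```text
t: 12.22
tool_pos: [0.5756, -0.1736, 0.0932]
orientation: [3.141, 0.048, 0.001]
force: [-0.3, 0.5, -0.9]
opening: 0.0093
gripper_force: 35.0
```

```bash
python3 - <<'E'
from h import *
s=robot.read_state(); print(s['t'],s['tool_pos'],Ro.from_rotvec(s['orientation']).as_matrix().round(4).tolist(),s['force'],s['opening'],s['gripper_force'])
im,d,P=cloud('side')
im2,d,P=cloud('top')
a=cv2.resize(im[200:320,320:480],(800,600),interpolation=cv2.INTER_CUBIC)
cv2.imwrite('pics/carry.png',a[:,:,::-1])
E
```

```text
12.225 [ 0.57563242 -0.17356806  0.09324324] [[0.9995, 0.0308, 0.0005], [0.0308, -0.9995, -0.0002], [0.0005, 0.0002, -1.0]] [-0.25480662  0.47408419 -0.91082302] 0.009278056000894376 34.99823570251465
```

View pics/carry.png

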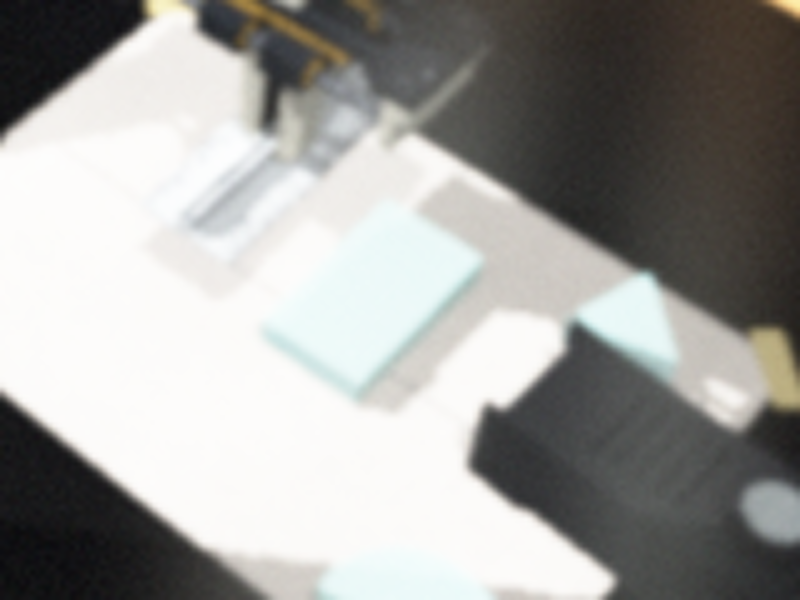

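The side view shows the ruler held level, ridge up, at about crop (250,170). It is beside and clear of the block, which is at crop (375,295). I'll lower it.

>>> move_arm --deltas '[0,0,0.025,0,0,0,0,0,0,0.05,0,0,0,0,0,0,0.066,0,0,0,0,0,0,0.07,0,0,0,0,0,0,0.072,0,0,0,0,0,0,0.072,0,0,0,0,0,0,0.072,0,0,0,0,0,0,0.072,0,0,0,0]'

```text
t: 13.32
tool_pos: [0.5756, -0.1742, 0.0211]
orientation: [3.141, 0.047, 0.001]
force: [-0.6, -0.2, -0.7]
opening: 0.0095
gripper_force: 35.0
```

```bash
python3 - <<'E'
from h import *
s=robot.read_state(); print(s['t'],s['tool_pos'],Ro.from_rotvec(s['orientation']).as_matrix().round(4).tolist(),s['force'],s['opening'],s['gripper_force'])
im,d,P=cloud('top'); np.savez('top2.npz',im=im,P=P)
z=np.load('top0.npz')
sub=np.zeros((400,640),bool); sub[160:230,398:435]=1
rect('top',sub&(P[...,2]>0.014)&(P[...,2]<0.03),0.02,'block now')
E
```

```text
13.325 [ 0.57556172 -0.1741599   0.02107866] [[0.9996, 0.0298, 0.0007], [0.0298, -0.9996, -0.0003], [0.0007, 0.0003, -1.0]] [-0.64584221 -0.15576123 -0.67338394] 0.009545320798537838 34.99818027019501
block now [399 206  23  13 254] ((535.2362670898438, -241.6564483642578), (55.38903045654297, 30.14543914794922), 89.59029388427734)
  moments [ 0.5345 -0.2401] [29.1 54.4] [-0.047  0.999]
```

>>> move_arm --deltas '[0,0,0.0015,0,0,0,0,0,0,0.0027,0,0,0,0,0,0,0.0027,0,0,0,0,0,0,0.0027,0,0,0,0]'

```text
t: 13.88
tool_pos: [0.5752, -0.174, 0.0178]
orientation: [-3.141, -0.047, 0.0]
force: [0.7, 0.3, -1.2]
opening: 0.0096
gripper_force: 35.0
```

>>> move_arm --deltas '[0,0.001,0,0,0,0,0,0,0.003,0,0,0,0,0,0,0.004,0,0,0,0,0,0,0.004,0,0,0,0,0,0,0.004,0,0,0,0,0]'

```text
t: 14.5
tool_pos: [0.5754, -0.178, 0.0179]
orientation: [-3.141, -0.047, 0.0]
force: [-0.0, 0.9, -0.1]
opening: 0.0096
gripper_force: 35.0
```

>>> move_arm --deltas '[0,0.001,0,0,0,0,0,0,0.002,0,0,0,0,0,0,0.002,0,0,0,0,0,0,0.002,0,0,0,0,0]'

```text
t: 15.0
tool_pos: [0.5754, -0.18, 0.0179]
orientation: [3.141, 0.047, -0.0]
force: [-0.3, 0.8, -0.6]
opening: 0.0095
gripper_force: 35.0
```

>>> move_arm --deltas '[0,0.001,0,0,0,0,0,0,0.001,0,0,0,0,0,0,0.001,0,0,0,0,0]'

```text
t: 15.38
tool_pos: [0.5754, -0.181, 0.0179]
orientation: [-3.141, -0.047, 0.0]
force: [0.9, -0.2, -0.3]
opening: 0.0096
gripper_force: 35.0
```

>>> move_arm --deltas '[0,0.001,0,0,0,0,0,0,0.001,0,0,0,0,0,0,0.001,0,0,0,0,0]'

```text
t: 15.75
tool_pos: [0.5755, -0.182, 0.0179]
orientation: [3.141, 0.047, 0.0]
force: [-0.3, -0.8, -0.9]
opening: 0.0091
gripper_force: 35.0
```

```bash
python3 - <<'E'
from h import *
for i in range(5):
    cloud('top'); s=robot.read_state(); print(s['t'],s['tool_pos'].round(5),s['force'].round(2),s['wrist_torque'].round(2))
E
```

```text
15.8 [ 0.57545 -0.18203  0.01787] [-0.5  -0.41 -0.76] [0.03 0.18 0.  ]
15.85 [ 0.57547 -0.18203  0.01787] [ 0.37  1.08 -1.  ] [0.07 0.14 0.02]
15.9 [ 0.57549 -0.182    0.01788] [ 0.34  0.06 -1.24] [ 0.01  0.12 -0.02]
15.95 [ 0.57546 -0.182    0.01788] [ 0.23 -0.19 -0.86] [-0.01  0.17 -0.01]
16.0 [ 0.5755  -0.18202  0.01789] [-0.56  1.01 -0.95] [ 0.05  0.12 -0.02]
```

>>> move_arm --deltas '[0,0.001,0,0,0,0,0,0,0.001,0,0,0,0,0,0,0.001,0,0,0,0,0]'

```text
t: 16.38
tool_pos: [0.5755, -0.183, 0.0179]
orientation: [-3.141, -0.047, 0.0]
force: [0.3, 0.2, 0.1]
opening: 0.0094
gripper_force: 35.0
```

```bash
cat > f.py <<'E'
from h import *
F=[];T=[]
for i in range(6):
    robot.read_camera('top'); s=robot.read_state(); F.append(s['force']); T.append(s['wrist_torque'])
print(s['t'],s['tool_pos'].round(5),np.mean(F,0).round(2),np.mean(T,0).round(3))
E
python3 f.py
```

```text
16.675 [ 0.57554 -0.18303  0.01792] [-0.39 -0.04 -0.63] [ 0.008  0.138 -0.01 ]
```

>>> move_arm --deltas '[0,0.001,0,0,0,0,0,0,0.001,0,0,0,0,0,0,0.001,0,0,0,0,0]'

```text
t: 17.05
tool_pos: [0.5755, -0.1839, 0.0179]
orientation: [-3.141, -0.047, 0.0]
force: [0.1, 1.7, 0.1]
opening: 0.0097
gripper_force: 35.0
```

```bash
python3 f.py
```

```text
17.35 [ 0.57553 -0.18384  0.01785] [ 0.17  1.89 -0.43] [ 0.414  0.155 -0.046]
```

Contact is felt: Fy 1.9 N with the torque stepping up. I'll push about 1.5 mm more so the edge seats.

>>> move_arm --deltas '[0,0.001,0,0,0,0,0,0,0.0015,0,0,0,0,0,0,0.0015,0,0,0,0,0]'

```text
t: 17.73
tool_pos: [0.5756, -0.1856, 0.0179]
orientation: [-3.141, -0.047, 0.0]
force: [-0.3, 3.5, -0.8]
opening: 0.0095
gripper_force: 35.0
```

```bash
python3 f.py
```

```text
18.025 [ 0.57554 -0.18553  0.01785] [-0.27  2.84  0.2 ] [ 0.519  0.207 -0.002]
```

>>> move_arm --deltas '[0,0,0,0,0,0,0.12,0,0,0,0,0,0,0.15,0,0,0,0,0,0,0.17,0,0,0,0,0,0,0.17,0,0,0,0,0,0,0.17]'

```text
t: 18.65
tool_pos: [0.5756, -0.1856, 0.0179]
orientation: [3.141, 0.047, 0.0]
force: [0.2, 0.4, -0.0]
opening: 0.0158
gripper_force: 0.0
```

```bash
python3 f.py
```

```text
18.95 [ 0.57558 -0.18554  0.01788] [-0.08  0.05  0.07] [-0.005  0.135  0.007]
```

Free on all axes. I'll rise straight up, then move aside so the camera can see.

>>> move_arm --deltas '[0,0,-0.01,0,0,0,0.17,0,0,-0.03,0,0,0,0.17,0,0,-0.07,0,0,0,0.17,0,0,-0.13,0,0,0,0.17,0,-0.05,-0.16,0,0,0,0.17,-0.05,-0.1,-0.16,0,0,0,0.17,-0.08,-0.15,-0.16,0,0,0,0.17,-0.1,-0.2,-0.16,0,0,0,0.17,-0.12,-0.25,-0.16,0,0,0,0.17,-0.12,-0.3,-0.16,0,0,0,0.17,-0.12,-0.3,-0.16,0,0,0,0.17]'

```text
t: 20.32
tool_pos: [0.4467, 0.1137, 0.1798]
orientation: [-3.14, -0.054, -0.004]
force: [-0.8, -0.7, 0.2]
opening: 0.0155
gripper_force: 0.0
```

```bash
python3 - <<'E'
from h import *
s=robot.read_state(); print(s['t'],s['tool_pos'],s['dq'])
im,d,P=cloud('top'); hsv=cv2.cvtColor(im,cv2.COLOR_RGB2HSV)
cv2.imwrite('pics/end.png',cv2.resize(im[165:225,355:435],(800,600),interpolation=cv2.INTER_CUBIC)[:,:,::-1])
sub=np.zeros((400,640),bool); sub[160:230,397:435]=1
rect('top',sub&(P[...,2]>0.014)&(P[...,2]<0.03),0.02,'block now')
sub[:]=0; sub[160:230,365:397]=1
m=sub&(P[...,2]>0.009); rect('top',m,0.018,'ridge')
E
```

```text
20.325 [0.44665276 0.113661   0.17984861] [-0.06735456  0.00743528  0.00288998 -0.02818576  0.00041898 -0.05464644]
block now [ 398  173   28   46 1162] ((577.638916015625, -245.84664916992188), (114.15409088134766, 64.89643859863281), 1.5400296449661255)
  moments [ 0.5774 -0.2457] [ 64.9 114.4] [-1.    -0.028]
ridge [384 168   7  60 263] ((572.6793212890625, -183.80279541015625), (149.62103271484375, 11.261609077453613), 1.6323999166488647)
  moments [ 0.5716 -0.184 ] [ 11.  150.5] [-1.    -0.028]
```

View pics/end.png

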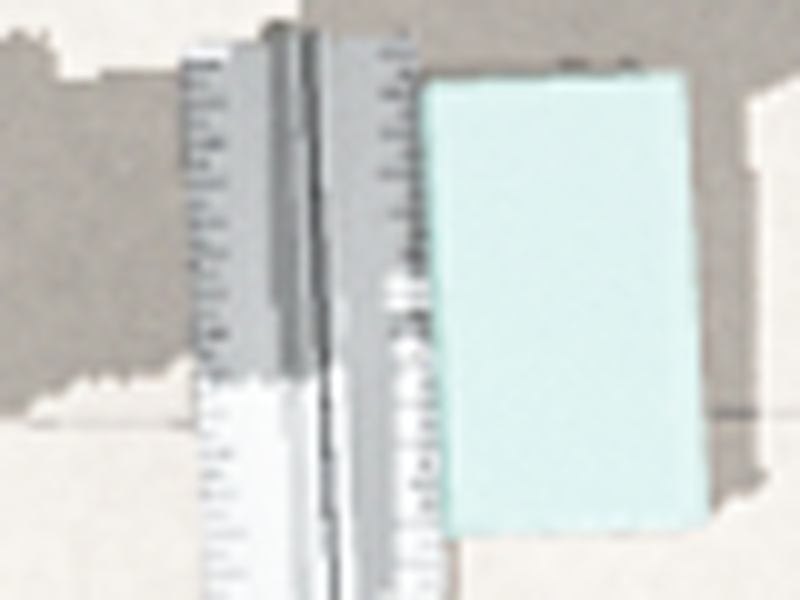

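The ruler (ridge at crop (305,300), right edge at about (425,200)) lies flush and parallel to the block's left face, which is at crop x of about 430–445. It overhangs both ends. The block moved only about 1.7 mm, the ridge-to-block spacing measures 62 mm, and the middles are about 5 mm apart.

```bash
python3 -c "
from plant import robot
print(robot.close_job())"
```

```text
the job is handed in; nothing more can be done
None
```

Job handed in, with no verdict returned: the lid is fully open at its stop, and the aluminium ruler lies flat and flush against the glass block's far face, past both ends, with the block moved only about 1.7 mm.

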